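# Make up two guest wash kits

### The arm

A 7-joint arm with a two-finger parallel gripper is mounted at the origin on a cart in front of the work surface, level with it; the furniture and walls round the work are solid. World frame = base frame: x ahead of the robot, y to its left, z up, the work surface at z = 0. Lengths are in m, angles in degrees, forces in N, time in s.
With the tool pointing down it reaches from about 0.425 to 0.875 m from the base axis. Payload 4.7 kg.
Tool frame: the origin (TCP) lies at the very end of the fingers, on their centre line; the grasp point (between the pads) lies 19 mm behind it; z points along the fingers, y is the line along which they close (so a half turn about z gives the same grasp; the last joint's range is limited). The gripper opens to 87 mm and grips with 3 to 60 N. Pads are 19 mm wide; open, the fingers measure 117 mm over their backs; the gripper's body (75 mm by 190 mm) begins 51 mm behind the grasp point.
Start: joints at [-73.333, 18.392, -4.016, 83.108, 1.295, 78.541, -3.26], TCP at [0.178, 0.625, 0.223] pointing down, gripper open.
Joint ranges: [-163.93, 163.93], [-17.29, 119.83], [-79.2, 71.16], [3.27, 140.29], [-89.18, 269.18], [5.43, 117.66], [-154.24, 154.24]. Speed limits (degrees/s): [147.25, 147.25, 180, 180, 180, 180, 180].

### API

Orientations are given as [roll, pitch, yaw] about the fixed x, y, z axes, in that order (R = Rz(yaw) Ry(pitch) Rx(roll)).
In Python, from cell import telemetry, cams, env gives the robot as it stands.
- The arm moves only by the tool arm_command, never from a script. Its argument "series" is text: rows parted by semicolons, each of 5 numbers parted by spaces: the shift along the tool's x, y, z in mm, then the turn about the tool's z in rad, then the closure in counts, from 0 (fully open) to 255 (shut). A call has 1 to 20 rows; each row shifts and turns the commanded pose from where the row before left it, along the tool's axes as they then stand; what a row does not reach is not made up. A row lasts 1/12 s, in which the tool goes at most 41.7 mm and 7.16 degrees, less where a joint would pass 70% of its speed; a pose out of reach is approached as far as the arm can. A call is refused whole if a number of a shift passes 41.7 or a number of a turn 0.125, either way. A call with a gripper value outside its range is refused whole. The fingers move at their own pace and stop on an object; "squeeze" is the grip in N (left out, the last holds). Time passes only in rows, so rows that do not move let the fingers close. It gives the time, the measured TCP pose, the force, the opening and the grip force at its end, in the units of the state.
- telemetry.get_obs(): the state, without advancing time (a new reading comes with each control period).
- cams.read_camera(name): name is "scene" or "top"; returns the picture (420x560x3 uint8, blue, green, red); there is no depth.
- cams.calibration(name): a dict with "K" (3x3 intrinsics, pixels), "origin" and "rotation" of the camera in the world. Camera axes: x right, y down, z forward; pixel columns grow to the right and rows downward; lengths in m; the calibration is good to about 2 mm. A picture is of the moment at which its call begins. calibration takes no time and is no camera call.
- env.sign_off(): hands the job in; it is judged then, once.
The state is a dict: "time_s": time; "qpos": joint angles; "joint_velocities": joint speeds; "effort": joint torques, N m; "tool_pos": TCP position; "tool_rot": TCP orientation; "force": force on the tool from outside, world axes, zero at the start; "wrist_torque": the same for the moment, N m; "grip_width": finger opening in m; "grasp_force": force on a finger pad.
Only numpy, scipy, OpenCV 4.12 (cv2) and the standard library are available. Lean on these libraries where they do the work, as an engineer would, in place of code of your own. Each camera call takes 0.05 s, during which the arm holds its last target. There are 200 camera calls.

### The job

Make up two guest wash kits in the wooden trays: in the three-cell tray stand a green-capped roll-on in the cell at the finger-tab end, the brown dropper bottle in the middle and a teal lotion bottle in the cell at the other end; in the two-cell tray stand the other lotion in the cell at the tab end and the other roll-on in the other cell. Every bottle ends upright on the floor of its cell; knock nothing over, and leave the black jar, the cologne bottle and the small white pot where they are.

Things in the scene. Friction and masses are not known exactly. Their poses are not given: they have to be found in the camera images.
- tray3: Light-wood tray, fixed on the worktop, with three open square cells in one row along its y axis; outside 218 mm long (y) without the tab, 76 mm wide (x), walls 26 mm high and 5 mm thick, floor 5 mm thick, each cell 66 x 66 mm inside, 71 mm from cell centre to cell centre. A round finger tab (40 mm wide, sticking out 28 mm, with a dark dot) is on the end at +y only. Origin: centre of the underside; z up. Cell centres at y = +71 mm (tab end), 0 and -71 mm, x = 0.
- tray2: Light-wood tray, fixed on the worktop, with two open square cells in one row along its y axis; outside 147 mm long (y) without the tab, 76 mm wide (x), walls 26 mm high and 5 mm thick, floor 5 mm thick, each cell 66 x 66 mm inside, 71 mm from cell centre to cell centre. A round finger tab (40 mm wide, sticking out 28 mm, with a dark dot) is on the end at +y only. Origin: centre of the underside; z up. Cell centres at y = +35.5 mm (tab end) and -35.5 mm, x = 0.
- rollon1_mid (a point): One of two identical roll-on bottles, interchangeable: light body, tall green cap, oval, 36 mm (its x) by 42 mm (its y), 106 mm high, standing upright and loose. This point is at its centre, half-way up (53 mm above its base); z is its upright axis. Grippers with a shallow palm should grip it 22 mm above this point, so that the palm stays clear of its top. The cap is as wide as the body.
- rollon2_mid (a point): One of two identical roll-on bottles, interchangeable: light body, tall green cap, oval, 36 mm (its x) by 42 mm (its y), 106 mm high, standing upright and loose. This point is at its centre, half-way up (53 mm above its base); z is its upright axis. Grippers with a shallow palm should grip it 22 mm above this point, so that the palm stays clear of its top. The cap is as wide as the body.
- dropper1_mid (a point): Round brown glass dropper bottle with a black rubber bulb, 33 mm in diameter up to 60 mm, then narrowing to the bulb (13 mm), 102 mm high, standing upright and loose. This point is at its centre, half-way up (51 mm above its base); z is its upright axis. Grippers with a shallow palm should grip it 5 mm above this point, so that the palm stays clear of its top.
- lotion1_mid (a point): One of two identical lotion bottles, interchangeable: flat, teal with a pale flip cap, 28 mm thick (its x) by 45 mm wide (its y), 100 mm high, standing upright and loose. This point is at its centre, half-way up (50 mm above its base); z is its upright axis. Grippers with a shallow palm should grip it 12 mm above this point, so that the palm stays clear of its top. Across its 28 mm is easiest.
- lotion2_mid (a point): One of two identical lotion bottles, interchangeable: flat, teal with a pale flip cap, 28 mm thick (its x) by 45 mm wide (its y), 100 mm high, standing upright and loose. This point is at its centre, half-way up (50 mm above its base); z is its upright axis. Grippers with a shallow palm should grip it 12 mm above this point, so that the palm stays clear of its top. Across its 28 mm is easiest.
- hair_jar: Squat black jar, 74 mm in diameter, 97 mm high, loose; a bystander to leave alone. Origin: centre of its underside.
- cologne: Glass cologne bottle with a copper-topped cap, 32 x 51 mm, 122 mm high, loose; a bystander to leave alone. Origin: centre of its underside.
- cream_pot: Small round white pot, 60 mm in diameter, 31 mm high, loose; a bystander to leave alone. Origin: centre of its underside.
There are look-alikes about, which are no part of the job. Leave any purple look-alike of the part that bears rollon1_mid alone.

How it is judged (in metres and radians):
At the end, for the whole second after the job is handed in: Three-cell tray, from the tab: roll-on, dropper, lotion; two-cell tray, from the tab: lotion, roll-on. Each bottle's centre is within 20 mm of its cell's centre in x and y, its base on the cell floor (within 6 mm), it leans less than 0.15 rad and is at rest ((((y of rollon1_mid in the frame of tray3 between 0.051 and 0.091 m and x of rollon1_mid in the frame of tray3 between -0.02 and 0.02 m and z of rollon1_mid in the frame of tray3 between 0.052 and 0.064 m and angle between rollon1_mid's own z axis and vertical below 0.15 rad) and (y of rollon2_mid in the frame of tray2 between -0.0555 and -0.0155 m and x of rollon2_mid in the frame of tray2 between -0.02 and 0.02 m and z of rollon2_mid in the frame of tray2 between 0.052 and 0.064 m and angle between rollon2_mid's own z axis and vertical below 0.15 rad)) or ((y of rollon2_mid in the frame of tray3 between 0.051 and 0.091 m and x of rollon2_mid in the frame of tray3 between -0.02 and 0.02 m and z of rollon2_mid in the frame of tray3 between 0.052 and 0.064 m and angle between rollon2_mid's own z axis and vertical below 0.15 rad) and (y of rollon1_mid in the frame of tray2 between -0.0555 and -0.0155 m and x of rollon1_mid in the frame of tray2 between -0.02 and 0.02 m and z of rollon1_mid in the frame of tray2 between 0.052 and 0.064 m and angle between rollon1_mid's own z axis and vertical below 0.15 rad))) and y of dropper1_mid in the frame of tray3 between -0.02 and 0.02 m and x of dropper1_mid in the frame of tray3 between -0.02 and 0.02 m and z of dropper1_mid in the frame of tray3 between 0.05 and 0.062 m and angle between dropper1_mid's own z axis and vertical below 0.15 rad and (((y of lotion1_mid in the frame of tray3 between -0.091 and -0.051 m and x of lotion1_mid in the frame of tray3 between -0.02 and 0.02 m and z of lotion1_mid in the frame of tray3 between 0.049 and 0.061 m and angle between lotion1_mid's own z axis and vertical below 0.15 rad) and (y of lotion2_mid in the frame of tray2 between 0.0155 and 0.0555 m and x of lotion2_mid in the frame of tray2 between -0.02 and 0.02 m and z of lotion2_mid in the frame of tray2 between 0.049 and 0.061 m and angle between lotion2_mid's own z axis and vertical below 0.15 rad)) or ((y of lotion2_mid in the frame of tray3 between -0.091 and -0.051 m and x of lotion2_mid in the frame of tray3 between -0.02 and 0.02 m and z of lotion2_mid in the frame of tray3 between 0.049 and 0.061 m and angle between lotion2_mid's own z axis and vertical below 0.15 rad) and (y of lotion1_mid in the frame of tray2 between 0.0155 and 0.0555 m and x of lotion1_mid in the frame of tray2 between -0.02 and 0.02 m and z of lotion1_mid in the frame of tray2 between 0.049 and 0.061 m and angle between lotion1_mid's own z axis and vertical below 0.15 rad))) and linear speed of each of rollon1, rollon2, dropper1, lotion1, lotion2 below 0.02 m/s); the robot touches nothing.
It fails at once if the black jar was moved more than 20 mm or tipped (distance of hair_jar from where it was at the start of the episode above 0.02 m or angle between hair_jar's own z axis and vertical above 0.4 rad).
It fails at once if the cologne bottle was moved more than 20 mm or tipped (distance of cologne from where it was at the start of the episode above 0.02 m or angle between cologne's own z axis and vertical above 0.4 rad).
It fails at once if the small white pot was moved more than 20 mm or tipped (distance of cream_pot from where it was at the start of the episode above 0.02 m or angle between cream_pot's own z axis and vertical above 0.4 rad).
It fails at once if a bottle was knocked over (angle between any of rollon1_mid, rollon2_mid, dropper1_mid, lotion1_mid, lotion2_mid's own z axis and vertical above 1.1 rad).
It also fails if it takes over 138 s, if anything falls off the work surface, if the arm or the gripper's body presses on something with over 40 N, if the wrist force passes 120 N, or if a joint passes its speed limit or range.

## Working session

There is one attempt and no reset: what is moved stays moved. The work goes in short steps, Python scripts to look and compute and a tool call to move; the robot and the scene stay as the last step left them, time stands still between calls to the robot, and variables do not carry over. Pictures are saved under pics/ and viewed, at most 14 in all, crops included, and the job is handed in when it is done.

Besides the shell and the picture viewer there is one more tool, called after ">>>" as name(argument=value, ...) on one line, values as JSON. arm_command: Moves the arm, as the interface text tells. Its arguments: {"type":"object","properties":{"series":{"type":"string"},"squeeze":{"type":"number"}},"required":["series"]}

```bash
mkdir -p pics; python3 - <<'E'
from cell import telemetry, cams, env
import cv2,numpy as np
print(telemetry.get_obs())
for n in("top","scene"):
    cv2.imwrite(f"pics/{n}0.png",cams.read_camera(n)); c=cams.calibration(n); print(n,{k:np.round(v,4).tolist() for k,v in c.items()})
E
```

```text
{'time_s': 0.0, 'qpos': array([-73.33392345,  18.43950844,  -4.01350161,  83.17513463,
         1.29459117,  78.54021465,  -3.26184675]), 'joint_velocities': array([ 0.03325233, -0.01155859, -0.02918044, -0.01137153, -0.02826826,
        0.05543506, -0.04776164]), 'effort': array([-2.52382924e-04, -4.91293931e+01, -4.04205183e-01, -3.12534785e+01,
       -6.39248779e-02,  4.32810572e-02,  1.88705289e-04]), 'tool_pos': array([0.17753431, 0.62471064, 0.22145411]), 'tool_rot': array([-1.79890354e+02,  5.98221704e-03,  1.64139829e+02]), 'force': array([ 0.03108586, -0.08320639,  0.63507101]), 'wrist_torque': array([0.04171363, 0.00727634, 0.00497544]), 'grasp_force': 0.0, 'grip_width': 0.0870515211492522}
top {'K': [[536.8807, 0.0, 273.0612], [0.0, 536.8807, 207.8319], [0.0, 0.0, 1.0]], 'origin': [0.3937, 0.0199, 1.324], 'rotation': [-170.2327, -1.604, -90.431]}
scene {'K': [[545.2682, 0.0, 277.6846], [0.0, 545.2682, 201.6348], [0.0, 0.0, 1.0]], 'origin': [-0.449, -0.7108, 0.7124], 'rotation': [-117.4912, -0.5508, -55.5661]}
```

View pics/top0.png

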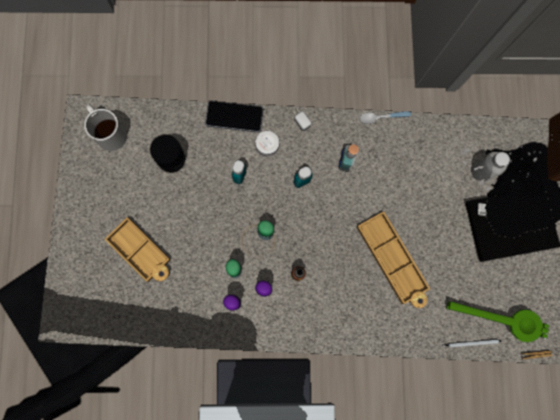

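View pics/scene0.png

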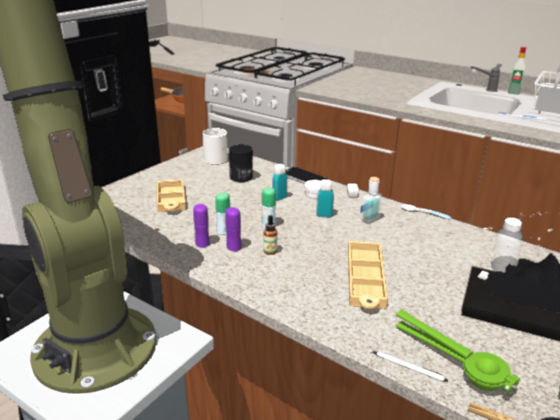

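```bash
cat > h.py <<'E'
import cv2,numpy as np
from scipy.spatial.transform import Rotation as R
from cell import telemetry,cams,env
def cal(n):
    c=cams.calibration(n); r=np.array(c["rotation"]); 
    r=R.from_euler("xyz",r,degrees=True).as_matrix() if r.shape==(3,) else r
    return np.array(c["K"]),np.array(c["origin"]),r
def ray(n,px,z):
    K,o,r=cal(n); p=np.atleast_2d(px).astype(float)
    d=(r@np.linalg.inv(K)@np.c_[p,np.ones(len(p))].T).T
    return o+d*((z-o[2])/d[:,2])[:,None]
def proj(n,P):
    K,o,r=cal(n); q=(K@r.T@(np.atleast_2d(P)-o).T).T; return q[:,:2]/q[:,2:]
def blobs(im,lo,hi,amin=25):
    m=cv2.inRange(cv2.cvtColor(im,cv2.COLOR_BGR2HSV),lo,hi)
    cs,_=cv2.findContours(m,cv2.RETR_EXTERNAL,cv2.CHAIN_APPROX_NONE)
    return [c for c in cs if cv2.contourArea(c)>amin]
E
python3 - <<'E'
from h import *
im=cv2.imread("pics/top0.png"); sc=cv2.imread("pics/scene0.png")
print("nadir",proj("top",[0.394,0.02,0]),"base",proj("top",[0,0,0]))
for nm,lo,hi,z in(("green",(60,80,50),(85,255,255),.106),("purple",(125,80,40),(150,255,255),.106),("teal",(86,100,40),(100,255,255),.08)):
    for c in blobs(im,lo,hi,15):
        (x,y),s,a=cv2.minAreaRect(c); print(nm,np.round([x,y,*s,a],1),np.round(ray("top",(x,y),z)[0],3))
for c in blobs(im,(10,100,90),(24,255,255),300):
    (x,y),s,a=cv2.minAreaRect(c); print("wood",np.round([x,y,*s,a],1)); print(np.round(ray("top",cv2.boxPoints(((x,y),s,a)),.026)[:,:2],3).tolist())
a=cv2.resize(im[140:320,200:370],None,fx=4.4,fy=3.3*4.4/3.3,interpolation=cv2.INTER_CUBIC)
cv2.imwrite("pics/c1.png",cv2.resize(im[145:315,210:370],None,fx=3.5,fy=3.5,interpolation=cv2.INTER_CUBIC))
cv2.imwrite("pics/c2.png",cv2.resize(sc[150:260,180:390],None,fx=3.8,fy=3.8,interpolation=cv2.INTER_CUBIC))
E
```

```text
nadir [[257.74464097 300.12120871]] base [[266.878893   473.39266931]]
green [233.  267.5  17.   14.   90. ] [0.467 0.076 0.106]
green [265.5 228.   16.   15.   90. ] [0.556 0.002 0.106]
purple [231.3 302.3  16.3  14.1  45. ] [0.39  0.079 0.106]
purple [263.  287.5  16.   15.    0. ] [0.422 0.008 0.106]
teal [302.2 180.8  16.4  12.    8.1] [ 0.673 -0.086  0.08 ]
teal [237.  177.5   9.   10.   90. ] [0.681 0.068 0.08 ]
wood [140.3 252.8  70.7  31.8  45. ]
[[0.542, 0.39], [0.597, 0.338], [0.475, 0.214], [0.422, 0.266]]
wood [396.2 262.2 103.4  31.8  59.9]
[[0.573, -0.222], [0.612, -0.292], [0.394, -0.408], [0.356, -0.34]]
```

View pics/c1.png

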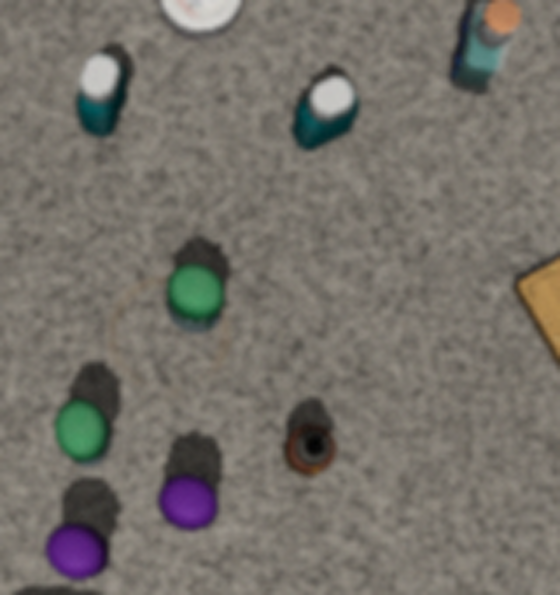

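View pics/c2.png

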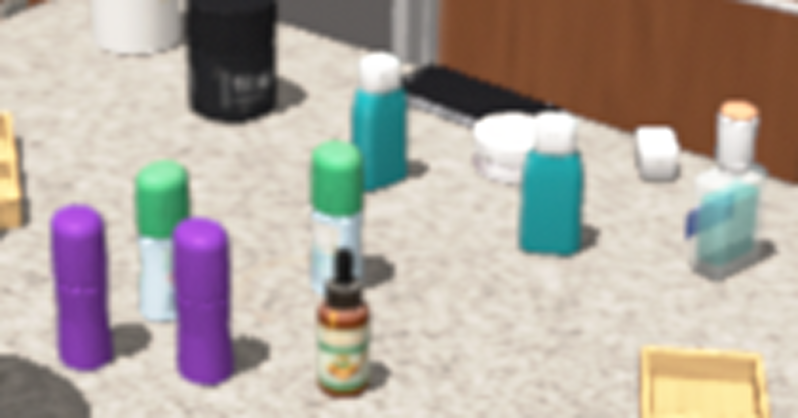

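```bash
cat >> h.py <<'E'
def go(*wps):
    """wps: (x,y,tcp z,closing-axis azimuth deg); prints turn (rad) then shift (mm) in the turned tool axes"""
    o=telemetry.get_obs(); p=np.array(o["tool_pos"]); yaw=o["tool_rot"][2]; print("t",round(o["time_s"],2),"p",p.round(4),"yaw",round(yaw,1),"j7",o["qpos"][6].round(0))
    for x,y,z,az in wps:
        t=az+90; d=(t-yaw+90)%180-90; yaw+=d; a=np.radians(yaw); v=np.array([x,y,z])-p; p=p+v
        print("turn",round(-np.radians(d),3),"shift",np.round([v@[np.cos(a),np.sin(a),0],v@[np.sin(a),-np.cos(a),0],-v[2]]and [v[0]*np.cos(a)+v[1]*np.sin(a),v[0]*np.sin(a)-v[1]*np.cos(a),-v[2]]if 0 else np.array([v[0]*np.cos(a)+v[1]*np.sin(a),v[0]*np.sin(a)-v[1]*np.cos(a),-v[2]])*1000,0))
E
python3 - <<'E'
import re
s=open('h.py').read()
i=s.index('        print("turn"'); s=s[:i]+'''        sh=R.from_euler("xyz",[180,0,yaw],degrees=True).inv().apply(v)*1000
        print("turn",round(-np.radians(d),3),"shift",sh.round(0))
'''
open('h.py','w').write(s)
E
python3 - <<'E'
from h import *
im=cv2.imread("pics/top0.png")
print("dropper bulb",ray("top",(300,271.6),.1)[0].round(3),"shoulder",ray("top",(298.6,273.6),.06)[0].round(3))
T=[]
for nm,c in(("l1",(238.6,167)),("l2",(305,172.7))):
    x,y=map(int,c); g=im[y-9:y+10,x-9:x+10]; m=((g.min(2)>120)).astype(np.uint8)
    ys,xs=np.nonzero(m); pt=np.c_[xs+x-9,ys+y-9]; w=ray("top",pt,.1)[:,:2]; e,V=np.linalg.eigh(np.cov(w.T)); v=V[:,1]
    print(nm,w.mean(0).round(3),(4*np.sqrt(e)).round(4),"long az",np.degrees(np.arctan2(v[1],v[0])).round(0)); T.append([*w.mean(0),.1])
    t=[[c] for c in []]
for c,d,L in(((.4965,-.309),(-.881,-.474),[71,0,-71]),((.518,.311),(-.698,-.716),[35.5,-35.5])):
    c=np.array(c);d=np.array(d);n=np.array([-d[1],d[0]])
    for l in L:
        k=c+d*l/1e3; print("cell",l,k.round(3)); q=[[*(k+d*a*.033+n*b*.033),.026] for a,b in((1,1),(1,-1),(-1,-1),(-1,1))]
        cv2.polylines(im,[proj("top",q).round().astype(int)],True,(0,0,255),1)
o=cv2.hconcat([cv2.resize(im[205:290,95:180],None,fx=4.5,fy=4.5),cv2.resize(im[205:310,345:440][:100],None,fx=3.825,fy=3.825)])
cv2.imwrite("pics/ov.png",o)
go((.467,.076,.2,90),(.467,.076,.056,90),(.467,.076,.21,90),(.543,.336,.21,135.7))
E
```

```text
dropper bulb [ 0.457 -0.076  0.1  ] shoulder [ 0.455 -0.076  0.06 ]
l1 [0.704 0.067] [0.0296 0.0356] long az 128.0
l2 [ 0.69  -0.091] [0.0263 0.0328] long az 123.0
cell 71 [ 0.434 -0.343]
cell 0 [ 0.496 -0.309]
cell -71 [ 0.559 -0.275]
cell 35.5 [0.493 0.286]
cell -35.5 [0.543 0.336]
t 0.1 p [0.1776 0.6248 0.2216] yaw 164.1 j7 -3.0
turn -0.277 shift [-289. -549.   22.]
turn -0.0 shift [  0.   0. 144.]
turn -0.0 shift [   0.    0. -154.]
turn -0.798 shift [-239.  127.    0.]
```

View pics/ov.png

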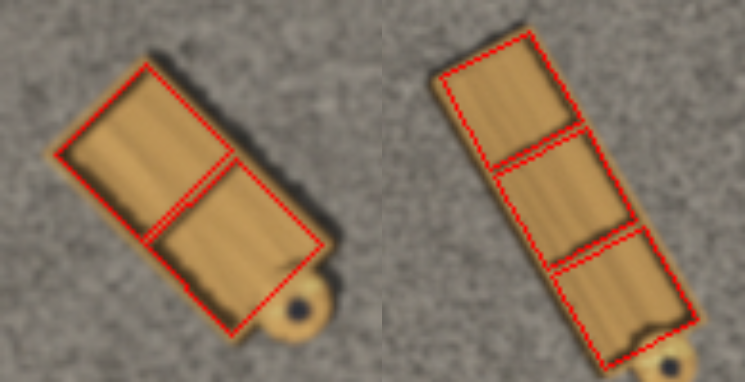

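Targets: green roll-ons at top (233,268) and (266,229), with purple look-alikes at (231,302) and (263,287). The dropper is at (298,272). The lotions are at (239,172) and (303,177), and the cologne at (350,157) could be mistaken for one. The crops confirm the two green-over-light bodies, the round brown bottle and the two teal bottles with white caps. The overlay shows the cells line up within about 2 mm. I start with the roll-on at (233,268).

>>> arm_command(series="0 0 0 -0.092 0; 0 0 0 -0.092 0; 0 0 0 -0.093 0; -17 -32 0 0 0; -17 -32 0 0 0; -17 -32 0 0 0; -17 -32 0 0 0; -17 -32 0 0 0; -17 -32 0 0 0; -17 -32 0 0 0; -17 -32 0 0 0; -17 -32 0 0 0; -17 -32 0 0 0; -17 -32 0 0 0; -17 -32 0 0 0; -17 -32 0 0 0; -17 -32 0 0 0; -17 -32 0 0 0; -17 -32 0 0 0; -17 -37 22 0 0", squeeze=20)

```text
time_s: 1.77
tool_pos: [0.4679, 0.0791, 0.2057]
tool_rot: [179.8, 0.4, -180.0]
force: [1.0, 0.3, -0.2]
grip_width: 0.0871
grasp_force: 0.0
```

```bash
python3 - <<'E'
from h import *
im=cv2.imread("pics/top0.png")
for nm,(x,y) in(("l1",(239,167)),("l2",(305,173))):
    m=cv2.inRange(im[y-9:y+10,x-9:x+10],(150,150,150),(255,255,255)); n,lb,st,cc=cv2.connectedComponentsWithStats(m); k=lb[9,9]
    ys,xs=np.nonzero(lb==k); w=ray("top",np.c_[xs+x-9,ys+y-9],.095)[:,:2]; e,V=np.linalg.eigh(np.cov(w.T)); v=V[:,1]
    print(nm,st[k].tolist(),w.mean(0).round(3),(4*np.sqrt(e)).round(4),"az",np.degrees(np.arctan2(v[1],v[0])).round(0))
go((.467,.076,.056,90))
E
```

```text
l1 [3, 3, 10, 12, 92] [0.705 0.066] [0.0233 0.0288] az 163.0
l2 [3, 3, 12, 11, 88] [ 0.69  -0.091] [0.0229 0.0283] az 121.0
t 1.77 p [0.4679 0.0791 0.2057] yaw -180.0 j7 76.0
turn 0.001 shift [  1.  -3. 150.]
```

>>> arm_command(series="0 0 0 0 0; 0 0 30 0 0; 0 0 30 0 0; 0 0 30 0 0; 0 0 30 0 0; 0 0 15 0 0; 0 0 10 0 0; 0 0 0 0 0; 0 0 0 0 0; 0 0 0 0 120; 0 0 0 0 255; 0 0 0 0 255; 0 0 0 0 255; 0 0 0 0 255; 0 0 0 0 255; 0 0 0 0 255; 0 0 0 0 255; 0 0 0 0 255; 0 0 0 0 255; 0 0 0 0 255", squeeze=20)

```text
time_s: 3.43
tool_pos: [0.4651, 0.08, 0.0577]
tool_rot: [-180.0, -0.0, -180.0]
force: [0.1, -0.2, -0.7]
grip_width: 0.0344
grasp_force: 19.9
```

>>> arm_command(series="0 0 -10 0 255; 0 0 -25 0 255; 0 0 -40 0 255; 0 0 -40 0 255; 0 0 -40 0 255; 0 0 0 -0.114 255; 0 0 0 -0.114 255; 0 0 0 -0.114 255; 0 0 0 -0.114 255; 0 0 0 -0.114 255; 0 0 0 -0.114 255; 0 0 0 -0.114 255; -30 16 0 0 255; -30 16 0 0 255; -30 16 0 0 255; -30 16 0 0 255; -30 16 0 0 255; -30 16 0 0 255; -30 16 0 0 255; -29 15 0 0 255")

```text
time_s: 5.1
tool_pos: [0.5408, 0.3418, 0.2131]
tool_rot: [180.0, -0.0, -134.2]
force: [0.5, -0.5, 0.2]
grip_width: 0.0344
grasp_force: 19.9
```

```bash
python3 - <<'E'
from h import *
o=telemetry.get_obs(); print(o["grip_width"],o["grasp_force"])
cv2.imwrite("pics/s1.png",cams.read_camera("scene")[60:260,130:400])
go((.543,.336,.21,135.7),(.543,.336,.061,135.7))
E
```

```text
0.03437419603671743 19.885928353172737
t 5.15 p [0.5404 0.35   0.212 ] yaw -133.8 j7 105.0
turn 0.009 shift [  8. -12.   2.]
turn -0.0 shift [  0.  -0. 149.]
```

View pics/s1.png

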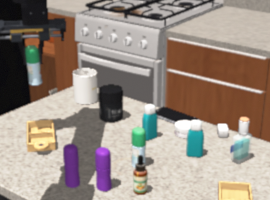

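>>> arm_command(series="8 -12 0 0 255; 0 0 0 0 255; 0 0 0 0 255; 0 0 0 0 255; 0 0 0 0 255")

```text
time_s: 5.57
tool_pos: [0.5438, 0.3255, 0.2133]
tool_rot: [180.0, 0.0, -134.3]
force: [-0.2, -0.2, -1.0]
grip_width: 0.0344
grasp_force: 19.9
```

```bash
python3 - <<'E'
from h import *
go((.543,.336,.064,135.7))
E
```

```text
t 5.57 p [0.5438 0.3255 0.2133] yaw -134.3 j7 107.0
turn -0.0 shift [ -7.   8. 149.]
```

>>> arm_command(series="-7 8 0 0 255; 0 0 0 0 255; 0 0 30 0 255; 0 0 30 0 255; 0 0 30 0 255; 0 0 20 0 255; 0 0 20 0 255; 0 0 10 0 255; 0 0 5 0 255; 0 0 0 0 255; 0 0 0 0 255; 0 0 0 0 255; 0 0 0 0 255; 0 0 2 0 255; 0 0 2 0 255; 0 0 0 0 255; 0 0 0 0 255; 0 0 0 0 255")

```text
time_s: 7.07
tool_pos: [0.5431, 0.3363, 0.0637]
tool_rot: [180.0, -0.0, -134.3]
force: [-0.5, -0.8, -0.1]
grip_width: 0.0342
grasp_force: 19.9
```

>>> arm_command(series="0 0 1 0 255; 0 0 0 0 255; 0 0 0 0 150; 0 0 0 0 100; 0 0 0 0 50; 0 0 0 0 0; 0 0 0 0 0; 0 0 0 0 0; 0 0 0 0 0; 0 0 -10 0 0; 0 0 -30 0 0; 0 0 -40 0 0; 0 0 -40 0 0; 0 0 -20 0 0; 0 0 0 0 0; 0 0 0 0 0; 0 0 0 0 0")

```text
time_s: 8.48
tool_pos: [0.5426, 0.3361, 0.2023]
tool_rot: [180.0, -0.0, -134.3]
force: [-0.7, -0.2, -0.2]
grip_width: 0.0869
grasp_force: 0.0
```

```bash
python3 - <<'E'
from h import *
im=cams.read_camera("scene"); cv2.imwrite("pics/s2.png",cv2.resize(im[100:250,130:300],None,fx=3,fy=3))
go((.705,.066,.2,73),(.705,.066,.043,73),(.705,.066,.2,73),(.493,.286,.2,135.7))
E
```

```text
t 8.53 p [0.5423 0.3359 0.2015] yaw -134.3 j7 106.0
turn 1.095 shift [-235. -211.    2.]
turn -0.0 shift [  0.  -0. 157.]
turn -0.0 shift [   0.    0. -157.]
turn -1.094 shift [ -9. 305.   0.]
```

View pics/s2.png

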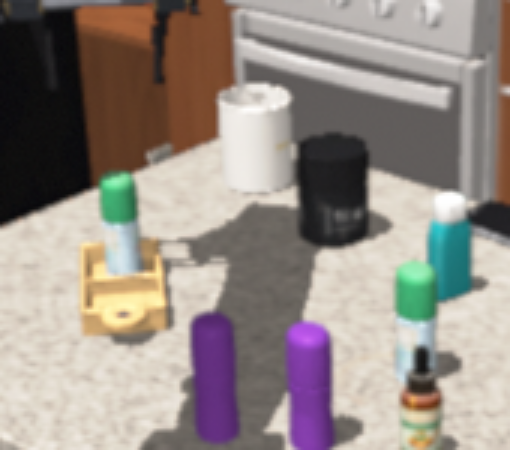

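>>> arm_command(series="0 0 0 0.122 0; 0 0 0 0.122 0; 0 0 0 0.122 0; 0 0 0 0.122 0; 0 0 0 0.122 0; 0 0 0 0.122 0; 0 0 0 0.121 0; 0 0 0 0.121 0; 0 0 0 0.121 0; -20 -18 0 0 0; -25 -23 0 0 0; -25 -23 0 0 0; -25 -23 0 0 0; -25 -23 0 0 0; -25 -23 0 0 0; -25 -23 0 0 0; -25 -23 0 0 0; -25 -20 0 0 0; -15 -12 0 0 0")

```text
time_s: 10.12
tool_pos: [0.7064, 0.0607, 0.2007]
tool_rot: [-179.8, -0.1, 162.7]
force: [-1.5, -0.7, -0.3]
grip_width: 0.0871
grasp_force: 0.0
```

>>> arm_command(series="0 0 0 0 0; 0 0 0 0 0; 0 0 20 0 0; 0 0 30 0 0; 0 0 30 0 0; 0 0 30 0 0; 0 0 20 0 0; 0 0 0 0 0; 0 0 0 0 0; 0 0 0 0 0")

```text
time_s: 10.95
tool_pos: [0.7067, 0.0671, 0.0741]
tool_rot: [179.9, 0.1, 163.1]
force: [-0.4, -0.1, 0.4]
grip_width: 0.0871
grasp_force: 0.0
```

```bash
python3 - <<'E'
from h import *
im=cams.read_camera("scene"); cv2.imwrite("pics/s3.png",cv2.resize(im[110:250,220:380],None,fx=4,fy=4))
go((.705,.066,.043,73))
E
```

```text
t 11.0 p [0.7073 0.0667 0.0749] yaw 163.1 j7 78.0
turn 0.001 shift [ 2. -1. 32.]
```

View pics/s3.png

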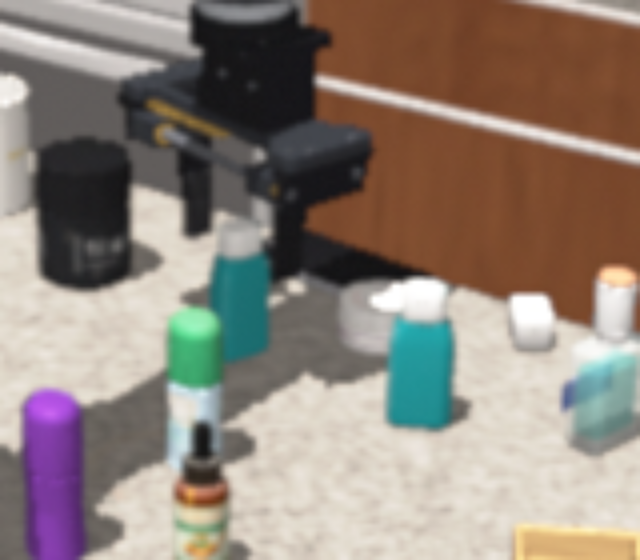

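```bash
python3 - <<'E'
from h import *
print(proj("scene",[[.705,.066,.1],[.705,.066,.04],[.69,.066,.1],[.69,-.091,.1],[.69,-.091,.04]]).round(1))
im=cv2.imread("pics/scene0.png")
for c in blobs(im,(86,100,40),(100,255,255),60): print(cv2.boundingRect(c))
E
```

```text
[[279.8 166.1]
 [279.6 185.5]
 [276.8 167.9]
 [326.2 182.1]
 [325.1 202.4]]
(317, 190, 16, 27)
(273, 173, 14, 27)
```

>>> arm_command(series="2 -1 12 0 0; 0 0 12 0 0; 0 0 8 0 0; 0 0 0 0 0; 0 0 0 0 120; 0 0 0 0 200; 0 0 0 0 255; 0 0 0 0 255; 0 0 0 0 255; 0 0 0 0 255; 0 0 0 0 255; 0 0 0 0 255; 0 0 0 0 255; 0 0 0 0 255; 0 0 0 0 255; 0 0 0 0 255")

```text
time_s: 12.33
tool_pos: [0.7039, 0.0655, 0.0408]
tool_rot: [180.0, -0.0, 163.0]
force: [0.5, 0.1, -0.2]
grip_width: 0.0266
grasp_force: 19.7
```

>>> arm_command(series="0 0 -10 0 255; 0 0 -27 0 255; 0 0 -40 0 255; 0 0 -40 0 255; 0 0 -40 0 255; 0 0 0 -0.122 255; 0 0 0 -0.122 255; 0 0 0 -0.122 255; 0 0 0 -0.122 255; 0 0 0 -0.122 255; 0 0 0 -0.122 255; 0 0 0 -0.121 255; 0 0 0 -0.121 255; 0 0 0 -0.121 255")

```text
time_s: 13.5
tool_pos: [0.7037, 0.0651, 0.1982]
tool_rot: [-180.0, -0.0, -133.9]
force: [-0.1, 0.2, -1.1]
grip_width: 0.0268
grasp_force: 19.7
```

>>> arm_command(series="-1 20 0 0 255; -1 30 0 0 255; -1 30 0 0 255; -1 30 0 0 255; -1 30 0 0 255; -1 30 0 0 255; -1 30 0 0 255; -1 30 0 0 255; -1 30 0 0 255; 0 25 0 0 255; 0 20 0 0 255; 0 0 0 0 255; 0 0 0 0 255; 0 0 0 0 255; 0 0 0 0 255; 0 0 0 0 255; 0 0 0 0 255")

```text
time_s: 14.92
tool_pos: [0.4925, 0.2838, 0.1978]
tool_rot: [-180.0, -0.0, -134.4]
force: [-0.0, -0.3, -1.2]
grip_width: 0.0267
grasp_force: 19.7
```

```bash
python3 - <<'E'
from h import *
go((.493,.286,.048,135.7))
E
```

```text
t 14.92 p [0.4925 0.2838 0.1978] yaw -134.4 j7 105.0
turn -0.001 shift [ -2.   1. 150.]
```

>>> arm_command(series="-2 1 20 0 255; 0 0 30 0 255; 0 0 30 0 255; 0 0 30 0 255; 0 0 20 0 255; 0 0 10 0 255; 0 0 5 0 255; 0 0 0 0 255; 0 0 0 0 255; 0 0 3 0 255; 0 0 2 0 255; 0 0 1 0 255; 0 0 0 0 255; 0 0 0 0 255; 0 0 0 0 255")

```text
time_s: 16.17
tool_pos: [0.4926, 0.287, 0.047]
tool_rot: [-180.0, 0.0, -134.3]
force: [0.8, -0.8, -1.1]
grip_width: 0.0265
grasp_force: 19.7
```

>>> arm_command(series="0 0 1 0 255; 0 0 0 0 255; 0 0 0 0 150; 0 0 0 0 100; 0 0 0 0 50; 0 0 0 0 0; 0 0 0 0 0; 0 0 0 0 0; 0 0 0 0 0; 0 0 -10 0 0; 0 0 -30 0 0; 0 0 -40 0 0; 0 0 -40 0 0; 0 0 -30 0 0; 0 0 0 0 0; 0 0 0 0 0; 0 0 0 0 0")

```text
time_s: 17.58
tool_pos: [0.4922, 0.2867, 0.1958]
tool_rot: [180.0, -0.0, -134.3]
force: [-0.4, -0.3, 0.3]
grip_width: 0.087
grasp_force: 0.0
```

```bash
python3 - <<'E'
from h import *
im=cams.read_camera("scene"); cv2.imwrite("pics/s4.png",cv2.resize(im[130:250,140:300],None,fx=3,fy=3))
go((.69,-.091,.2,31),(.69,-.091,.043,31),(.69,-.091,.2,31),(.559,-.275,.2,118.3))
E
```

```text
t 17.63 p [0.4917 0.2865 0.1949] yaw -134.3 j7 105.0
turn -1.314 shift [426.  24.  -5.]
turn -0.0 shift [ -0.  -0. 157.]
turn -0.0 shift [  -0.    0. -157.]
turn -1.524 shift [-203.  100.    0.]
```

View pics/s4.png

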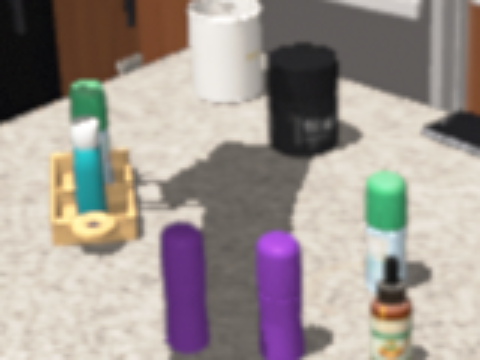

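>>> arm_command(series="0 0 0 0.122 0; 0 0 0 0.122 0; 0 0 0 0.122 0; 0 0 0 0.122 0; 0 0 0 0.122 0; 0 0 0 0.122 0; 0 0 0 0.122 0; 0 0 0 0.122 0; 0 0 0 0.122 0; 0 0 0 0.122 0; 0 0 0 0.122 0; 0 0 0 0.122 0; 0 0 0 0.122 0; 0 0 0 0.121 0; 0 0 0 0.121 0; 0 0 0 0 0")

```text
time_s: 18.97
tool_pos: [0.4916, 0.2863, 0.194]
tool_rot: [-179.8, 0.0, 120.8]
force: [-0.2, 0.0, -0.4]
grip_width: 0.0867
grasp_force: 0.0
```

>>> arm_command(series="-20 -2 -5 0 0; -30 -2 0 0 0; -30 -2 0 0 0; -30 -2 0 0 0; -30 -2 0 0 0; -30 -2 0 0 0; -30 -2 0 0 0; -30 -2 0 0 0; -30 -2 0 0 0; -30 -2 0 0 0; -30 -2 0 0 0; -30 -2 0 0 0; -30 0 0 0 0; -30 0 0 0 0; -26 0 0 0 0; -20 0 0 0 0; 0 0 0 0 0; 0 0 0 0 0; 0 0 0 0 0; 0 0 0 0 0")

```text
time_s: 20.63
tool_pos: [0.7064, -0.1143, 0.2002]
tool_rot: [-180.0, -0.1, 121.2]
force: [-0.4, -0.5, -0.3]
grip_width: 0.0871
grasp_force: 0.0
```

```bash
python3 - <<'E'
from h import *
go((.69,-.091,.041,31))
E
```

```text
t 20.63 p [ 0.7064 -0.1143  0.2002] yaw 121.2 j7 49.0
turn 0.003 shift [ 28.  -2. 159.]
```

>>> arm_command(series="14 -1 0 0 0; 14 -1 0 0 0; 0 0 0 0 0; 0 0 0 0 0; 0 0 30 0 0; 0 0 30 0 0; 0 0 30 0 0; 0 0 30 0 0; 0 0 20 0 0; 0 0 10 0 0; 0 0 8 0 0; 0 0 0 0 0; 0 0 0 0 0; 0 0 0 0 0")

```text
time_s: 21.8
tool_pos: [0.6919, -0.0938, 0.0446]
tool_rot: [179.9, 0.1, 121.0]
force: [-0.2, -0.4, 1.0]
grip_width: 0.0873
grasp_force: 0.0
```

>>> arm_command(series="0 0 0 0 120; 0 0 0 0 200; 0 0 0 0 255; 0 0 0 0 255; 0 0 0 0 255; 0 0 0 0 255; 0 0 0 0 255; 0 0 0 0 255; 0 0 0 0 255; 0 0 0 0 255; 0 0 0 0 255; 0 0 0 0 255")

```text
time_s: 22.8
tool_pos: [0.6907, -0.0933, 0.0427]
tool_rot: [180.0, -0.0, 121.0]
force: [0.7, -0.1, 0.3]
grip_width: 0.0262
grasp_force: 19.7
```

>>> arm_command(series="0 0 -10 0 255; 0 0 -27 0 255; 0 0 -40 0 255; 0 0 -40 0 255; 0 0 -40 0 255; 0 0 0 0.116 255; 0 0 0 0.116 255; 0 0 0 0.116 255; 0 0 0 0.116 255; 0 0 0 0.116 255; 0 0 0 0.116 255; 0 0 0 0.116 255; 0 0 0 0.116 255; 0 0 0 0.116 255; 0 0 0 0.116 255; 0 0 0 0.116 255; 0 0 0 0.116 255; 0 0 0 0.116 255; 0 0 0 0.11 255; 0 0 0 0 255")

```text
time_s: 24.47
tool_pos: [0.6905, -0.0932, 0.2]
tool_rot: [180.0, 0.0, 28.1]
force: [-0.0, 0.3, -1.8]
grip_width: 0.0267
grasp_force: 19.7
```

```bash
python3 - <<'E'
from h import *
go((.559,-.275,.2,118.3))
E
```

```text
t 24.47 p [ 0.6905 -0.0932  0.2   ] yaw 28.1 j7 -39.0
turn -0.003 shift [-202.   98.    0.]
```

>>> arm_command(series="-18 9 0 0 255; -28 14 0 0 255; -28 14 0 0 255; -28 14 0 0 255; -28 14 0 0 255; -28 14 0 0 255; -26 11 0 0 255; -18 8 0 0 255; 0 0 0 0 255; 0 0 0 0 255; 0 0 0 0 255; 0 0 0 0 255; 0 0 0 0 255; 0 0 0 0 255")

```text
time_s: 25.63
tool_pos: [0.56, -0.2743, 0.1996]
tool_rot: [-180.0, 0.0, 28.4]
force: [-0.7, -0.3, -0.4]
grip_width: 0.0268
grasp_force: 19.7
```

```bash
python3 - <<'E'
from h import *
go((.559,-.275,.0475,118.3))
E
```

```text
t 25.63 p [ 0.56   -0.2743  0.1996] yaw 28.4 j7 -22.0
turn 0.002 shift [ -1.   0. 152.]
```

>>> arm_command(series="-1 0 20 0 255; 0 0 30 0 255; 0 0 30 0 255; 0 0 30 0 255; 0 0 20 0 255; 0 0 10 0 255; 0 0 5 0 255; 0 0 0 0 255; 0 0 0 0 255; 0 0 3 0 255; 0 0 2 0 255; 0 0 1 0 255; 0 0 0 0 255; 0 0 0 0 255; 0 0 0 0 255")

```text
time_s: 26.88
tool_pos: [0.5584, -0.2759, 0.049]
tool_rot: [180.0, -0.0, 28.3]
force: [-0.3, -0.6, -2.3]
grip_width: 0.0265
grasp_force: 19.7
```

>>> arm_command(series="0 0 1.5 0 255; 0 0 0 0 255; 0 0 0 0 150; 0 0 0 0 100; 0 0 0 0 50; 0 0 0 0 0; 0 0 0 0 0; 0 0 0 0 0; 0 0 0 0 0; 0 0 -10 0 0; 0 0 -30 0 0; 0 0 -40 0 0; 0 0 -40 0 0; 0 0 -30 0 0; 0 0 0 0 0; 0 0 0 0 0; 0 0 0 0 0")

```text
time_s: 28.3
tool_pos: [0.5581, -0.2755, 0.197]
tool_rot: [-180.0, -0.0, 28.3]
force: [-0.4, -0.2, -0.5]
grip_width: 0.0866
grasp_force: 0.0
```

```bash
python3 - <<'E'
from h import *
print(proj("scene",[.456,-.076,.06]).round(1))
go((.456,-.076,.2,22))
E
```

```text
[[270.  230.7]]
t 28.3 p [ 0.5581 -0.2755  0.197 ] yaw 28.3 j7 -22.0
turn -1.461 shift [223. -20.  -3.]
```

>>> arm_command(series="0 0 0 -0.122 0; 0 0 0 -0.122 0; 0 0 0 -0.122 0; 0 0 0 -0.122 0; 0 0 0 -0.122 0; 0 0 0 -0.122 0; 0 0 0 -0.122 0; 0 0 0 -0.122 0; 0 0 0 -0.122 0; 0 0 0 -0.122 0; 0 0 0 -0.122 0; 0 0 0 -0.119 0; 20 -2 0 0 0; 28 -3 0 0 0; 28 -3 0 0 0; 28 -3 0 0 0; 28 -3 0 0 0; 28 -3 0 0 0; 28 -3 0 0 0; 20 0 0 0 0")

```text
time_s: 29.97
tool_pos: [0.4593, -0.088, 0.1955]
tool_rot: [-179.8, -0.1, 112.1]
force: [0.3, 0.4, 0.1]
grip_width: 0.0871
grasp_force: 0.0
```

>>> arm_command(series="15 0 0 0 0; 0 0 0 0 0; 0 0 0 0 0; 0 0 0 0 0; 0 0 0 0 0; 0 0 0 0 0")

```text
time_s: 30.47
tool_pos: [0.4563, -0.0778, 0.1969]
tool_rot: [-180.0, 0.0, 111.9]
force: [0.0, 0.2, -0.0]
grip_width: 0.0875
grasp_force: 0.0
```

```bash
python3 - <<'E'
from h import *
go((.456,-.076,.038,22))
E
```

```text
t 30.47 p [ 0.4563 -0.0778  0.1969] yaw 111.9 j7 25.0
turn -0.002 shift [  2.   0. 159.]
```

>>> arm_command(series="2 0 20 0 0; 0 0 30 0 0; 0 0 30 0 0; 0 0 30 0 0; 0 0 30 0 0; 0 0 12 0 0; 0 0 7 0 0; 0 0 0 0 0; 0 0 0 0 0; 0 0 0 0 0; 0 0 0 0 120; 0 0 0 0 200; 0 0 0 0 255; 0 0 0 0 255; 0 0 0 0 255; 0 0 0 0 255; 0 0 0 0 255; 0 0 0 0 255; 0 0 0 0 255; 0 0 0 0 255")

```text
time_s: 32.13
tool_pos: [0.4555, -0.0747, 0.0382]
tool_rot: [180.0, -0.0, 112.0]
force: [-0.2, -0.3, -0.3]
grip_width: 0.0317
grasp_force: 20.0
```

>>> arm_command(series="0 0 -10 0 255; 0 0 -32 0 255; 0 0 -40 0 255; 0 0 -40 0 255; 0 0 -40 0 255; 0 0 0 0.122 255; 0 0 0 0.122 255; 0 0 0 0.122 255; 0 0 0 0.122 255; 0 0 0 0.122 255; 0 0 0 0.122 255; 0 0 0 0.122 255; 0 0 0 0.122 255; 0 0 0 0.122 255; 0 0 0 0.122 255; 0 0 0 0.122 255; 0 0 0 0.117 255; 0 0 0 0 255; 0 0 0 0 255; 0 0 0 0 255")

```text
time_s: 33.8
tool_pos: [0.4554, -0.0749, 0.2005]
tool_rot: [180.0, -0.0, 28.6]
force: [0.2, 0.3, -1.2]
grip_width: 0.0318
grasp_force: 20.0
```

```bash
python3 - <<'E'
from h import *
go((.496,-.309,.2,118.3))
E
```

```text
t 33.8 p [ 0.4554 -0.0749  0.2005] yaw 28.6 j7 -58.0
turn 0.005 shift [-75. 225.   1.]
```

>>> arm_command(series="-8 20 0 0.005 255; -8 25 0 0 255; -8 25 0 0 255; -8 25 0 0 255; -9 25 0 0 255; -9 30 0 0 255; -9 30 0 0 255; -8 25 0 0 255; -8 20 0 0 255; 0 0 0 0 255; 0 0 0 0 255; 0 0 0 0 255; 0 0 0 0 255; 0 0 0 0 255; 0 0 0 0 255")

```text
time_s: 35.05
tool_pos: [0.4959, -0.3073, 0.2004]
tool_rot: [-180.0, -0.1, 28.2]
force: [0.8, -0.4, -0.2]
grip_width: 0.0319
grasp_force: 20.0
```

```bash
python3 - <<'E'
from h import *
go((.496,-.309,.0432,118.3))
E
```

```text
t 35.05 p [ 0.4959 -0.3073  0.2004] yaw 28.2 j7 -24.0
turn -0.001 shift [ -1.   2. 157.]
```

>>> arm_command(series="-1 1 20 0 255; 0 0 30 0 255; 0 0 30 0 255; 0 0 30 0 255; 0 0 25 0 255; 0 0 10 0 255; 0 0 5 0 255; 0 0 0 0 255; 0 0 0 0 255; 0 0 3 0 255; 0 0 2 0 255; 0 0 1 0 255; 0 0 0 0 255; 0 0 0 0 255; 0 0 0 0 255")

```text
time_s: 36.3
tool_pos: [0.4952, -0.3099, 0.0444]
tool_rot: [180.0, -0.0, 28.1]
force: [0.3, -0.2, -0.7]
grip_width: 0.0317
grasp_force: 20.0
```

>>> arm_command(series="0 0 1 0 255; 0 0 0 0 255; 0 0 0 0 150; 0 0 0 0 100; 0 0 0 0 50; 0 0 0 0 0; 0 0 0 0 0; 0 0 0 0 0; 0 0 0 0 0; 0 0 -10 0 0; 0 0 -30 0 0; 0 0 -40 0 0; 0 0 -40 0 0; 0 0 -40 0 0; 0 0 0 0 0; 0 0 0 0 0; 0 0 0 0 0")

```text
time_s: 37.72
tool_pos: [0.495, -0.3097, 0.2035]
tool_rot: [-180.0, -0.0, 28.1]
force: [-0.8, 0.5, -0.3]
grip_width: 0.0869
grasp_force: 0.0
```

```bash
python3 - <<'E'
from h import *
cv2.imwrite("pics/s5.png",cv2.resize(cams.read_camera("scene")[150:330,180:420],None,fx=3,fy=3))
go((.556,.002,.2,118.3))
E
```

```text
t 37.77 p [ 0.4945 -0.3093  0.2025] yaw 28.1 j7 -24.0
turn -0.003 shift [ 202. -245.    2.]
```

View pics/s5.png

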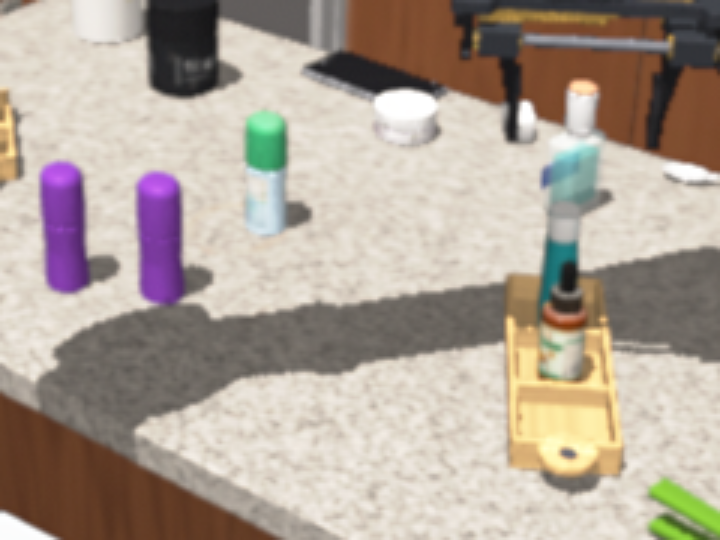

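Lotion and dropper stand upright in their cells, at crop (562,265) and (563,350). Next is the last roll-on, at crop (266,175).

>>> arm_command(series="14 -17 0 0 0; 22 -27 0 0 0; 22 -27 0 0 0; 22 -27 0 0 0; 22 -27 0 0 0; 22 -27 0 0 0; 22 -27 0 0 0; 22 -27 0 0 0; 22 -26 0 0 0; 12 -13 0 0 0; 0 0 0 0 0; 0 0 0 0 0; 0 0 0 0 0; 0 0 0 0 0; 0 0 0 0 0; 0 0 0 0 0")

```text
time_s: 39.1
tool_pos: [0.5576, 0.0001, 0.2032]
tool_rot: [-180.0, 0.0, 28.0]
force: [-0.3, -0.6, -0.7]
grip_width: 0.0871
grasp_force: 0.0
```

```bash
python3 - <<'E'
from h import *
print(proj("scene",[.556,.002,.053]).round(1))
go((.556,.002,.056,118.3))
E
```

```text
[[267.6 207.9]]
t 39.1 p [5.576e-01 1.000e-04 2.032e-01] yaw 28.0 j7 -61.0
turn -0.005 shift [ -0.  -2. 147.]
```

>>> arm_command(series="0 -2 20 0 0; 0 0 30 0 0; 0 0 30 0 0; 0 0 30 0 0; 0 0 20 0 0; 0 0 10 0 0; 0 0 7 0 0; 0 0 0 0 0; 0 0 0 0 0; 0 0 0 0 120; 0 0 0 0 200; 0 0 0 0 255; 0 0 0 0 255; 0 0 0 0 255; 0 0 0 0 255; 0 0 0 0 255; 0 0 0 0 255; 0 0 0 0 255; 0 0 0 0 255; 0 0 0 0 255")

```text
time_s: 40.77
tool_pos: [0.5568, 0.0031, 0.0562]
tool_rot: [-180.0, 0.0, 28.1]
force: [0.5, 0.2, 0.0]
grip_width: 0.0355
grasp_force: 19.8
```

```bash
python3 - <<'E'
from h import *
go((.556,.002,.21,118.3),(.434,-.343,.21,118.3))
E
```

```text
t 40.77 p [0.5568 0.0031 0.0562] yaw 28.1 j7 -56.0
turn -0.003 shift [  -1.    1. -154.]
turn -0.0 shift [-271.  246.    0.]
```

>>> arm_command(series="0 0 -10 0 255; 0 0 -25 0 255; 0 0 -40 0 255; 0 0 -40 0 255; 0 0 -39 0 255; 0 0 0 0 255; -17 15 0 0 255; -27 25 0 0 255; -27 25 0 0 255; -27 25 0 0 255; -27 25 0 0 255; -27 25 0 0 255; -27 25 0 0 255; -27 25 0 0 255; -27 25 0 0 255; -23 20 0 0 255; -16 12 0 0 255; 0 0 0 0 255; 0 0 0 0 255; 0 0 0 0 255")

```text
time_s: 42.43
tool_pos: [0.4339, -0.3418, 0.2103]
tool_rot: [-180.0, -0.1, 28.2]
force: [0.0, 0.5, -0.7]
grip_width: 0.0357
grasp_force: 19.9
```

>>> arm_command(series="0 0 0 0 255; 0 0 0 0 255; 0 0 0 0 255")

```text
time_s: 42.68
tool_pos: [0.4341, -0.3417, 0.2102]
tool_rot: [-180.0, -0.0, 28.2]
force: [0.5, -0.1, -0.7]
grip_width: 0.035
grasp_force: 19.9
```

```bash
python3 - <<'E'
from h import *
go((.434,-.343,.0612,118.3))
E
```

```text
t 42.68 p [ 0.4341 -0.3417  0.2102] yaw 28.2 j7 -20.0
turn -0.001 shift [ -1.   1. 149.]
```

>>> arm_command(series="-1 1 20 0 255; 0 0 30 0 255; 0 0 30 0 255; 0 0 30 0 255; 0 0 20 0 255; 0 0 10 0 255; 0 0 3 0 255; 0 0 0 0 255; 0 0 0 0 255; 0 0 2 0 255; 0 0 2 0 255; 0 0 1 0 255; 0 0 0 0 255; 0 0 0 0 255; 0 0 0 0 255")

```text
time_s: 43.93
tool_pos: [0.433, -0.3443, 0.0624]
tool_rot: [180.0, -0.0, 28.1]
force: [0.0, 0.1, -0.3]
grip_width: 0.0358
grasp_force: 19.9
```

>>> arm_command(series="0 0 1 0 255; 0 0 0 0 255; 0 0 0 0 150; 0 0 0 0 100; 0 0 0 0 50; 0 0 0 0 0; 0 0 0 0 0; 0 0 0 0 0; 0 0 0 0 0; 0 0 -10 0 0; 0 0 -30 0 0; 0 0 -40 0 0; 0 0 -40 0 0; 0 0 -30 0 0; 15 -15 0 0 0; 25 -25 0 0 0; 25 -25 0 0 0; 25 -25 0 0 0; 20 -20 0 0 0; 0 0 0 0 0")

```text
time_s: 45.6
tool_pos: [0.4805, -0.1882, 0.2118]
tool_rot: [-179.9, -0.2, 28.7]
force: [1.1, 0.4, 0.2]
grip_width: 0.0871
grasp_force: 0.0
```

```bash
python3 - <<'E'
from h import *
t=cams.read_camera("top"); s=cams.read_camera("scene")
cv2.imwrite("pics/f.png",cv2.hconcat([cv2.resize(t[190:310,90:190],(333,400)),cv2.resize(s[170:320,150:400],(460,400))]))
for nm,c,z in(("rollon tray2",(.543,.336),.111),("rollon tray3",(.434,-.343),.111)):
    print(nm,[ray("top",cv2.minAreaRect(b)[0],z)[0,:2].round(3).tolist() for b in blobs(t,(60,80,50),(85,255,255),25)])
E
```

```text
rollon tray2 [[0.544, 0.33]]
rollon tray3 [[0.544, 0.33]]
```

View pics/f.png

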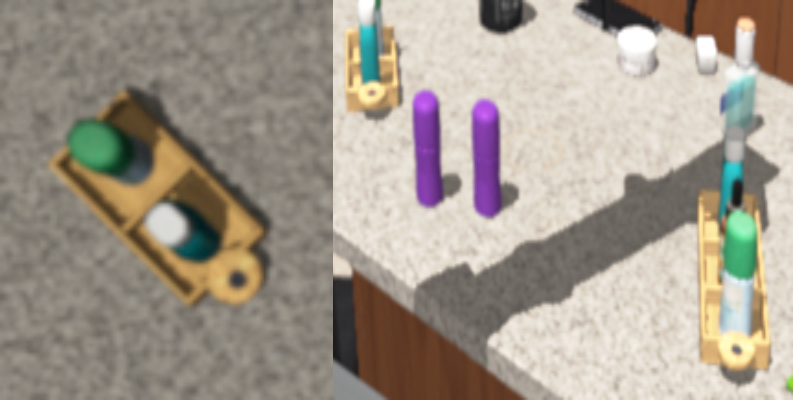

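All five bottles stand upright in their cells. In the left half, tray2 has the roll-on at (100,145) and the lotion at (170,225). In the right half, tray3 has the roll-on nearest the tab at (737,270), then the dropper and the lotion.

>>> arm_command(series="0 0 0 0 0; 0 0 0 0 0; 0 0 0 0 0; 0 0 0 0 0; 0 0 0 0 0; 0 0 0 0 0")

```text
time_s: 46.2
tool_pos: [0.4779, -0.1958, 0.2112]
tool_rot: [-180.0, 0.0, 28.1]
force: [0.0, 0.7, -0.6]
grip_width: 0.0868
grasp_force: 0.0
```

```bash
python3 -c "
from cell import env; print(env.sign_off())"
```

```text
the job is handed in; nothing more can be done
None
```

Both wash kits are made up with all five bottles upright in their assigned cells, nothing was knocked over, and I handed the job in at about 46 s; sign-off returned no verdict.

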